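Reload the specimen-label dispenser

TASK

The label dispenser has run out: take the empty cardboard core off its spindle and put it in the scrap tray, then take the wide label roll (the taller of the two) from the sloped stock stand and mount it on the dispenser's spindle, fully home on the seat, and let go. Leave the narrow roll on its peg, and the two filled concrete moulds beside the dispenser standing where they are.

Things in the scene. Friction and masses are not known exactly. Their poses are not given: they have to be found in the camera images.
- dispenser: Grey label dispenser, fixed; origin under the centre of its base plate (150 x 90 x 10 mm), z up. At the centre a seat disc (60 mm wide, top at z = 16 mm) and an upright steel spindle, 21 mm thick, top at z = 76 mm, last 10 mm tapered. Back plate x = 47..53, 88 mm wide, 75 mm high. In front (x = -52..-66 mm) a pin and a toothed plate, up to 58 mm high. Open to +y and -y for fingers.
- seat (a point): Centre of the top of the dispenser's seat disc, on the spindle's axis, 16 mm above the table; axes as the dispenser's. The underside of a mounted roll rests here.
- core: Empty cardboard core, at first standing on the dispenser's seat with the spindle through it: a tube of 31 mm outer and 25 mm inner diameter, 50 mm long, 20 g or so. Origin at the centre of one end (at first the lower one), z along the tube.
- core_mid (a point): Middle of the empty core, on its axis, 25 mm from either end.
- scrap_tray: Steel open-topped tray, fixed, 130 x 130 mm outside, 55 mm high, walls 4 mm, floor about 4 mm. Origin at the centre of its underside, z up.
- stand: Plywood stock stand, fixed; origin on the table under the middle of its sloped face, z up. The face (130 mm along the slope, 190 mm along y) slopes 30 degrees, low at -x, high at +x, its middle at z = 70 mm. Two steel pegs, 21 mm thick, 35 mm long, square to the face at y = +55 and -55 mm, lean 30 degrees from vertical towards the stand's -x. Each holds one roll.
- wide_roll: The wide label roll: white paper on a brown core, 60 mm outer diameter, bore 25 mm, 50 mm tall, about 0.13 kg; at first on one of the stand's pegs. Origin at the centre of the end face that lies against the stand, z along the roll's axis away from the stand (so 30 degrees from vertical).
- wide_roll_mid (a point): Middle of the wide roll, on its axis, 25 mm from either end face.
- narrow_roll: The narrow label roll, to be left on its peg: same diameters as the wide roll, only 30 mm tall. Origin at the centre of the end face against the stand, z along its axis away from the stand.
- mould_a: Bystander and obstacle: a concrete test cylinder in its black plastic mould, 76 mm diameter, 150 mm tall, upright, 1.6 kg. Origin at the centre of its underside, z up. Stands close behind the dispenser, on its +y side.
- mould_b: Bystander and obstacle: a concrete test cylinder in its black plastic mould, 76 mm diameter, 150 mm tall, upright, 1.6 kg. Origin at the centre of its underside, z up. Stands close behind the dispenser, on its -y side.

How it is judged:
By the outcome, as a careful person would: the job done as asked, in the order asked, and still so for the second after the job is handed in, with the robot touching nothing.
It also fails if it takes over 62 s, if anything falls off the work surface, if the arm or the gripper's body presses on something with over 40 N, if the wrist force passes 120 N, or if a joint passes its speed limit or range.

ROBOT

A 7-joint arm with a two-finger parallel gripper is mounted at the origin on the work surface. World frame = base frame: x ahead of the robot, y to its left, z up, the work surface at z = 0. Lengths are in m, angles in degrees, forces in N, time in s.
With the tool pointing down it reaches from about 0.4 to 0.875 m from the base axis. Payload 6.5 kg.
Tool frame: the origin (TCP) lies at the very end of the fingers, on their centre line; the grasp point (between the pads) lies 19 mm behind it; z points along the fingers, y is the line along which they close (so a half turn about z gives the same grasp; the last joint's range is limited). The gripper opens to 88 mm and grips with 3 to 60 N. Pads are 18 mm wide; open, the fingers measure 123 mm over their backs; the gripper's body (75 mm by 187 mm) begins 45 mm behind the grasp point.
Start: joints at [59.92, 30.733, -0.252, 88.115, 0.149, 61.152, -4.079], TCP at [0.288, -0.583, 0.239] pointing down, gripper open.
Joint ranges: [-154.64, 154.64], [-21.42, 123.67], [-72.66, 72.17], [13.99, 137.28], [-74.86, 254.86], [10.95, 109.41], [-158.01, 158.01]. Speed limits (degrees/s): [136.94, 136.94, 180, 180, 180, 180, 180].

INTERFACE

Orientations are given as [roll, pitch, yaw] about the fixed x, y, z axes, in that order (R = Rz(yaw) Ry(pitch) Rx(roll)).
In Python, from station import * gives the robot as it stands.
- The arm moves only by the tool servo_tool, never from a script. Its argument "plan" is a list that holds one entry, the list of rows, each a list of 7 numbers: the shift along the tool's x, y, z each as a share of 0.5 m, from -1 to 1, then the turn, a rotation vector about the tool's x, y, z each as a share of 90 degrees, from -1 to 1, then the closure, from 0 (fully open) to 1 (shut). A call has 1 to 5 rows; each row is the pose to reach, as a shift and turn from the pose commanded when the call began, along the tool's axes at that moment; what a row does not reach only later rows make up. A row lasts 1/10 s, in which the tool goes at most 50 mm and 8.59 degrees, less where a joint would pass 70% of its speed; a pose out of reach is approached as far as the arm can. A call with a number of a shift or a turn outside -1 to 1 is refused whole. A call with a gripper value outside its range is refused whole. The fingers move at their own pace and stop on an object; "force" is the grip in N (left out, the last holds). Time passes only in rows, so rows that repeat a pose let the fingers close. It gives the time, the measured TCP pose, the force, the opening and the grip force at its end, in the units of the state.
- get_obs(): the state, without advancing time (a new reading comes with each control period).
- get_image(name): name is "scene" or "top" or "wrist"; returns (picture, depth): 400x640x3 uint8, red, green, blue; 400x640 float32, m along the optical axis (not along the pixel's ray), 0 where there is no reading.
- get_calibration(name): a dict with "mtx" (3x3 intrinsics, pixels), "R" (3x3) and "t" (3): a world point X has camera coordinates R X + t; the wrist camera has in their place "T_tool_cam" (4x4, takes a point from camera to tool coordinates, whose origin is the TCP and whose axes are the flange's). Camera axes: x right, y down, z forward; pixel columns grow to the right and rows downward; lengths in m; the calibration is good to about 2 mm. A picture is of the moment at which its call begins: read the wrist's pose just before it. get_calibration takes no time and is no camera call.
- sign_off(): hands the job in; it is judged then, once.
The state is a dict: "time": time; "joint_positions": joint angles; "qd": joint speeds; "tau": joint torques, N m; "eef_pos": TCP position; "tool_rot": TCP orientation; "force": force on the tool from outside, world axes, zero at the start; "wrist_torque": the same for the moment, N m; "finger_gap": opening from 0.0 (shut) to 1.0 (fully open); "finger_force": force on a finger pad.
Only numpy, scipy, OpenCV 4.12 (cv2) and the standard library are available. Lean on these libraries where they do the work, as an engineer would, in place of code of your own. Each camera call takes 0.05 s, during which the arm holds its last target. There are 200 camera calls.

## Working session

There is one attempt and no reset: what is moved stays moved. The work goes in short steps, Python scripts to look and compute and a tool call to move; the robot and the scene stay as the last step left them, time stands still between calls to the robot, and variables do not carry over. Pictures are saved under pics/ and viewed, at most 10 in all, crops included, and the job is handed in when it is done.

Besides the shell and the picture viewer there is one more tool, called after "Request:" as a command line: name --argument value ..., lists and objects as JSON in quotes. servo_tool: Moves the arm, as the interface text tells. Shift numbers are shares of 0.5 m and turn numbers shares of 90 degrees, none past 1 either way. Its arguments: {"type":"object","properties":{"plan":{"type":"array"},"force":{"type":"number"}},"required":["plan"]}

```bash
ls; mkdir -p pics
python3 - <<'E'
from station import *
import cv2,numpy as np
o=get_obs();print({k:np.round(v,3) for k,v in o.items()})
ims=[]
for n in ["scene","top"]:
    p,d=get_image(n); np.savez(f"pics/{n}0.npz",p=p,d=d); c=get_calibration(n)
    print(n,np.round(c["mtx"],1).tolist(),np.round(-c["R"].T@c["t"],3),np.round(c["R"],3).tolist())
    cv2.imwrite(f"pics/{n}0.png",p[...,::-1])
print(get_calibration("wrist"))
E
```

```text
pics
{'time': np.float64(0.0), 'joint_positions': array([59.921, 30.779, -0.254, 88.17 ,  0.15 , 61.152, -4.079]), 'qd': array([ 0.089, -0.058, -0.083, -0.021,  0.021, -0.037, -0.004]), 'tau': array([-1.0000e-03, -5.7098e+01,  9.9100e-01, -2.5160e+01, -5.6000e-02,
        1.8000e-02,  0.0000e+00]), 'eef_pos': array([ 0.288, -0.582,  0.238]), 'tool_rot': array([-1.79899e+02,  8.00000e-03,  2.62910e+01]), 'force': array([ 0.592,  0.975, -0.516]), 'wrist_torque': array([-0.002,  0.017,  0.035]), 'finger_force': np.float64(0.0), 'finger_gap': np.float64(0.997)}
scene [[391.1, 0.0, 313.2], [0.0, 391.1, 197.6], [0.0, 0.0, 1.0]] [ 0.957 -0.575  0.861] [[0.842, 0.539, -0.016], [0.399, -0.641, -0.656], [-0.364, 0.546, -0.755]]
top [[493.8, 0.0, 317.5], [0.0, 493.8, 193.8], [0.0, 0.0, 1.0]] [ 0.511 -0.018  1.218] [[0.023, -1.0, 0.018], [-0.998, -0.024, -0.063], [0.063, -0.016, -0.998]]
{'mtx': array([[312.65896283,   0.        , 320.36931187],
       [  0.        , 312.65896283, 199.4595132 ],
       [  0.        ,   0.        ,   1.        ]]), 'T_tool_cam': array([[ 1.35308786e-03, -9.64893864e-01, -2.62636631e-01,
         6.71389440e-02],
       [ 9.99999042e-01,  1.38245447e-03,  7.29705201e-05,
         3.37010876e-05],
       [ 2.92674377e-04, -2.62636478e-01,  9.64894810e-01,
        -1.44715876e-01],
       [ 0.00000000e+00,  0.00000000e+00,  0.00000000e+00,
         1.00000000e+00]])}
```

View pics/top0.png

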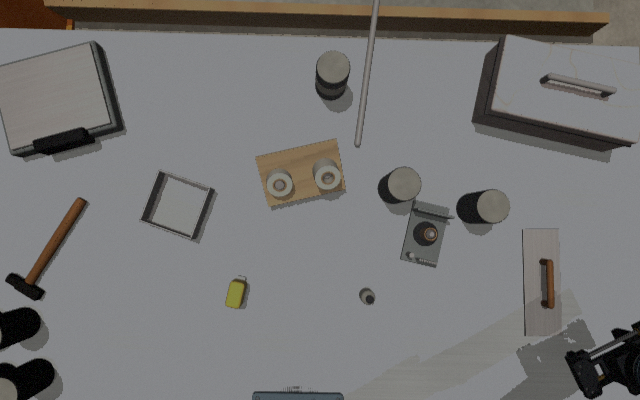

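View pics/scene0.png

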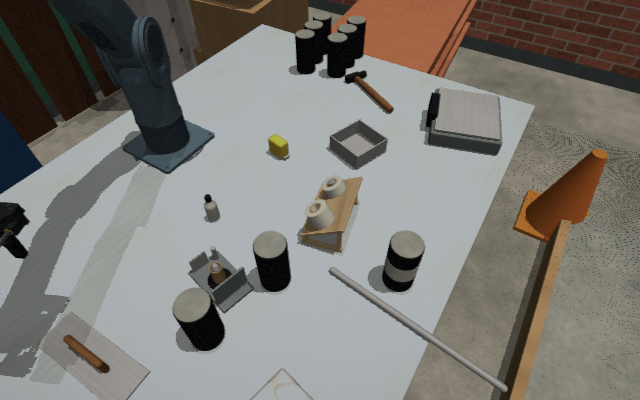

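The top view shows the dispenser at about (426,233) with the moulds' tops at (403,184) and (490,206). The stand is at (300,172), with rolls at (279,183) and (328,175), and the tray is at (178,205). The scene view agrees with this. Next I measure with depth.

```bash
cat > h.py <<'E'
import numpy as np,cv2
from scipy.spatial.transform import Rotation as Ro
from station import *
def world(n,d,T=None):
    """per-pixel world points from depth; T = tool pose 4x4 for wrist"""
    c=get_calibration(n);K=c["mtx"];v,u=np.mgrid[:d.shape[0],:d.shape[1]]
    P=np.dstack([(u-K[0,2])/K[0,0]*d,(v-K[1,2])/K[1,1]*d,d])
    if n=="wrist":
        M=T@c["T_tool_cam"];return P@M[:3,:3].T+M[:3,3]
    return (P-c["t"])@c["R"]
def pose():
    o=get_obs();T=np.eye(4);T[:3,:3]=Ro.from_euler("xyz",o["tool_rot"],degrees=True).as_matrix();T[:3,3]=o["eef_pos"];return T
E
python3 - <<'E'
from h import *
z=np.load("pics/top0.npz");p,d=z["p"],z["d"];W=world("top",d)
H=W[...,2]
def box(u0,u1,v0,v1):
    m=np.zeros(d.shape,bool);m[v0:v1,u0:u1]=1;return m&(d>0)
print("table z",np.median(H[300:340,150:220]))
for n,b in dict(mA=(375,425,160,205),mB=(455,512,185,228)).items():
    m=box(*b)&(H>.135)&(H<.165);c,r=cv2.minEnclosingCircle(W[m][:,:2].astype(np.float32));print(n,np.round(c,4),round(r,4),np.median(H[m]).round(4))
m=box(135,220,165,245)&(H>.045)&(H<.065);print("tray",cv2.minAreaRect(W[m][:,:2].astype(np.float32)),np.median(H[m]))
# dispenser base
m=box(395,455,195,270)&(H>.004)&(H<.014);print("base",cv2.minAreaRect(W[m][:,:2].astype(np.float32)),m.sum())
m=box(395,460,195,225)&(H>.07)&(H<.08);q=W[m][:,:2];print("back",cv2.minAreaRect(q.astype(np.float32)),m.sum())
m=box(412,442,218,248)&(H>.055)&(H<.085);q=W[m];print("core top",q[:,:2].mean(0),np.percentile(q[:,2],[5,50,95]),cv2.minEnclosingCircle(q[:,:2].astype(np.float32)))
# stand
hsv=cv2.cvtColor(p,cv2.COLOR_RGB2HSV);wood=(hsv[...,1]>70)&box(250,350,135,212)&(H>.02)
q=W[wood];
def plane(q,it=4,t=.003):
    for _ in range(it):
        c=q.mean(0);nrm=np.linalg.svd(q-c,full_matrices=False)[2][2];nrm*=np.sign(nrm[2]);q=q[abs((q-c)@nrm)<t]
    return c,nrm,q
c,nr,qq=plane(q);print("stand",c,nr,"tilt",np.degrees(np.arccos(nr[2])),len(qq),"az",np.degrees(np.arctan2(-nr[1],-nr[0])))
ez=nr;ey=np.cross(nr,[-nr[0],-nr[1],0]);ey/=np.linalg.norm(ey);ex=np.cross(ey,ez)
rect=cv2.minAreaRect(np.c_[(qq-c)@ex,(qq-c)@ey].astype(np.float32));print(rect, "centre",c+ex*rect[0][0]+ey*rect[0][1], "ex",ex,"ey",ey)
for n,b in dict(L=(258,300,163,205),R=(305,350,152,196)).items():
    m=box(*b);h=(W-c)@nr;m&=(h>.02)&(h<.07);hh=h[m];top=np.percentile(hh,90);m2=m&(abs(h-top)<.006)
    q=W[m2]-c;cc,r=cv2.minEnclosingCircle(np.c_[q@ex,q@ey].astype(np.float32));print(n,"h",top,"r",r,"top centre",c+ex*cc[0]+ey*cc[1]+ez*top,m2.sum(), cc)
E
```

```text
table z 0.000372527052585459
mA [ 0.6063 -0.223 ] 0.0382 0.15
mB [ 0.5614 -0.418 ] 0.0387 0.1499
tray ((0.5531331896781921, 0.2980210483074188), (0.13176245987415314, 0.13041876256465912), 71.9669418334961) 0.054464496216783426
base ((0.5002375245094299, -0.30368322134017944), (0.18170614540576935, 0.14782503247261047), 1.1479626893997192) 1621
back ((0.5510141849517822, -0.2883351743221283), (0.1367814540863037, 0.006603552959859371), 77.55469512939453) 104
core top [ 0.49685173 -0.3004911 ] [0.05858537 0.06694324 0.07729188] ((0.4973885118961334, -0.3021961748600006), 0.015547823160886765)
stand [0.6386201  0.01151204 0.07704024] [-0.48139205 -0.11991685  0.86826358] tilt 29.742521069649488 1982 az 13.987934089200445
((-0.011671431362628937, -0.0073717013001441956), (0.1300985962152481, 0.1879044473171234), 0.3193008601665497) centre [0.63056859 0.0019094  0.07125001] ex [0.84251666 0.20987455 0.49610317] ey [-0.24171756  0.97034665  0.        ]
L h 0.033233224032628954 r 0.029832880944013596 top centre [0.59951396 0.05059259 0.09903155] 416 (-0.013835602439939976, 0.047374315559864044)
R h 0.0511207754047669 r 0.030676405876874924 top centre [ 0.61766456 -0.05712209  0.11481973] 415 (-0.013317418284714222, -0.06153358146548271)
```

All sizes check out. The wide roll is the right-hand one, 51 mm high against 33 mm. The stand's yaw is about 14°. The line between the moulds suggests the dispenser's yaw is about -13°. I'll move above the dispenser and check close up.

```bash
cat >> h.py <<'E'
def down(yaw): return Ro.from_euler("xyz",[180,0,yaw],degrees=True).as_matrix()
def go(p,R,T=None):
    """numbers for a move: shares for shift and turn from T (default: measured) to p,R; returns new T"""
    T=pose() if T is None else T
    s=T[:3,:3].T@(np.array(p)-T[:3,3]);r=Ro.from_matrix(T[:3,:3].T@R).as_rotvec(degrees=True)
    print("shift",np.round(s/.5,4),"turn",np.round(r/90,4),"mm",round(np.linalg.norm(s)*1e3),"deg",round(np.linalg.norm(r),1))
    N=np.eye(4);N[:3,:3]=R;N[:3,3]=p;return N
E
python3 -c "
from h import *
go([.497,-.301,.24],down(-13))"
```

```text
shift [ 0.6247 -0.319  -0.0037] turn [-9.000e-04  4.000e-04  4.366e-01] mm 351 deg 39.3
```

Request:
servo_tool --plan '[[[0.4,-0.205,-0.002,0,0,0.28,0],[0.4,-0.205,-0.002,0,0,0.28,0],[0.4,-0.205,-0.002,0,0,0.28,0],[0.4,-0.205,-0.002,0,0,0.28,0],[0.4,-0.205,-0.002,0,0,0.28,0]]]'

```text
time: 0.6
eef_pos: [0.425, -0.3973, 0.2394]
tool_rot: [-179.9, -0.0, 1.4]
force: [0.7, -0.3, 0.7]
finger_gap: 1.0
finger_force: 0.0
```

```bash
python3 -c "
from h import *
print(get_obs()['time'],get_obs()['joint_positions'])
go([.497,-.301,.24],down(-13))"
```

```text
0.6 [ 37.29769451  24.01787352   1.86673742  98.8550153   -1.06486439
  57.19372274 -49.00378816]
shift [ 0.1487 -0.189  -0.0006] turn [-0.0016 -0.0004  0.1602] mm 120 deg 14.4
```

Request:
servo_tool --plan '[[[0.1487,-0.189,0,0,0,0.16,0],[0.1487,-0.189,0,0,0,0.16,0],[0.1487,-0.189,0,0,0,0.16,0],[0.1487,-0.189,0,0,0,0.16,0]]]'

```text
time: 1.0
eef_pos: [0.497, -0.3018, 0.2393]
tool_rot: [-179.9, -0.0, -12.9]
force: [-0.2, -0.1, 0.2]
finger_gap: 1.0
finger_force: 0.0
```

Run:
```python
from h import *
T=pose();p,d=get_image("wrist");np.savez("pics/w1.npz",p=p,d=d,T=T);cv2.imwrite("pics/w1.png",p[...,::-1])
W=world("wrist",d,T);H=W[...,2];ok=d>0
print(T[:3,3],get_obs()["joint_positions"].round(1))
near=ok&(np.hypot(W[...,0]-.497,W[...,1]+.301)<.025)&(H>.05)
print("core z",np.percentile(H[near],[5,50,95]),cv2.minEnclosingCircle(W[near][:,:2].astype(np.float32)))
m=near&(abs(H-.066)<.004);print("ring",m.sum(),cv2.minEnclosingCircle(W[m][:,:2].astype(np.float32)))
reg=ok&(np.hypot(W[...,0]-.497,W[...,1]+.301)<.1)
m=reg&(abs(H-.075)<.005)&(W[...,0]>.53);print("back",m.sum(),cv2.minAreaRect(W[m][:,:2].astype(np.float32)))
m=reg&(abs(H-.010)<.003);print("base",m.sum(),cv2.minAreaRect(W[m][:,:2].astype(np.float32)))
```

```text
[ 0.49702762 -0.30175672  0.23928508] [ 24.9  24.    3.   99.   -1.5  57.1 -74.6]
core z [0.06508575 0.33716536 0.34325951] ((0.501816987991333, -0.30233699083328247), 0.0215308740735054)
ring 391 ((0.4954773187637329, -0.302118182182312), 0.015407300554215908)
back 685 ((0.5565225481987, -0.3136066198348999), (0.16799083352088928, 0.031131133437156677), 77.65885162353516)
base 5875 ((0.49745550751686096, -0.3007533848285675), (0.16844706237316132, 0.15225306153297424), 77.19666290283203)
```

View pics/w1.png

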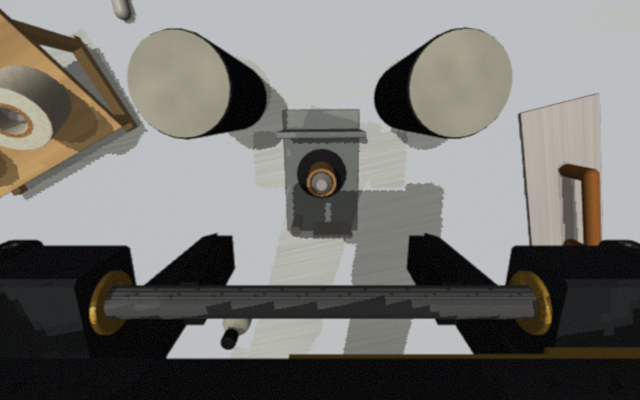

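The wrist view shows the core at (321,183), with the dispenser square to the tool and the mould tops at (180,82) and (460,82), clear of the body. The core is at (0.4965,-0.302). Now I descend and grip it.

Request:
servo_tool --plan '[[[-0.001,0,0.09,0,0,0,0],[-0.001,0,0.18,0,0,0,0],[-0.001,0,0.27,0,0,0,0],[-0.001,0,0.35,0,0,0,0],[-0.001,0,0.35,0,0,0,0]]]' --force 12

```text
time: 1.55
eef_pos: [0.4885, -0.306, 0.0597]
tool_rot: [-179.9, 0.6, -13.4]
force: [-0.4, -0.3, -0.5]
finger_gap: 1.0
finger_force: 0.0
```

Request:
servo_tool --plan '[[[0,0,0.03,0,0,0,0.1],[0,0,0.06,0,0,0,0.2],[0,0,0.06,0,0,0,0.3],[0,0,0.06,0,0,0,0.4],[0,0,0.06,0,0,0,0.5]]]' --force 12

```text
time: 2.05
eef_pos: [0.4946, -0.3067, 0.0358]
tool_rot: [180.0, -0.1, -13.3]
force: [-0.4, 0.2, -0.9]
finger_gap: 0.568
finger_force: 0.0
```

Request:
servo_tool --plan '[[[0,0,0,0,0,0,0.6],[0,0,0,0,0,0,0.7],[0,0,0,0,0,0,0.8],[0,0,0,0,0,0,0.8],[0,0,0,0,0,0,0.8]]]' --force 12

```text
time: 2.55
eef_pos: [0.495, -0.3039, 0.0352]
tool_rot: [-179.8, -0.0, -13.2]
force: [0.6, 5.4, 4.3]
finger_gap: 0.339
finger_force: 12.0
```

Request:
servo_tool --plan '[[[0,0,-0.02,0,0,0,0.8],[0,0,-0.06,0,0,0,0.8],[0,0,-0.1,0,0,0,0.8],[0,0,-0.14,0,0,0,0.8],[0,0,-0.18,0,0,0,0.8]]]'

```text
time: 3.05
eef_pos: [0.4939, -0.3061, 0.1257]
tool_rot: [180.0, -0.0, -13.3]
force: [0.3, 0.3, 0.2]
finger_gap: 0.345
finger_force: 12.0
```

Request:
servo_tool --plan '[[[0,0,-0.08,0,0,0,0.8],[0,0,-0.16,0,0,0,0.8],[0,0,-0.22,0,0,0,0.8],[0,0,-0.22,0,0,0,0.8],[0,0,-0.22,0,0,0,0.8]]]'

```text
time: 3.55
eef_pos: [0.4939, -0.3063, 0.2352]
tool_rot: [180.0, -0.1, -13.3]
force: [0.5, -0.0, -0.2]
finger_gap: 0.334
finger_force: 12.0
```

Run:
```python
from h import *
T=pose();p,d=get_image("wrist");np.savez("pics/w2.npz",p=p,d=d,T=T);cv2.imwrite("pics/w2.png",p[...,::-1])
W=world("wrist",d,T);H=W[...,2];ok=d>0
print(T[:3,3],get_obs()["finger_gap"])
near=ok&(np.hypot(W[...,0]-.497,W[...,1]+.302)<.03)&(H<.1)
m=near&(abs(H-.075)<.004);print("spindle top",m.sum(),cv2.minEnclosingCircle(W[m][:,:2].astype(np.float32)) if m.sum() else 0)
m=near&(abs(H-.016)<.003);print("seat",m.sum(),cv2.minEnclosingCircle(W[m][:,:2].astype(np.float32)) if m.sum() else 0)
T1=go([.553,.298,.24],down(72))
p,d=get_image("top");cv2.imwrite("pics/t2.png",p[...,::-1])
```

```text
[ 0.49394496 -0.30632414  0.2351874 ] 0.33955470596055815
spindle top 150 ((0.4950098991394043, -0.30223387479782104), 0.007363179698586464)
seat 1447 ((0.49574533104896545, -0.3020513653755188), 0.02979550138115883)
shift [-0.1618 -1.2029 -0.0114] turn [-7.000e-04  4.000e-04 -9.478e-01] mm 607 deg 85.3
```

View pics/w2.png

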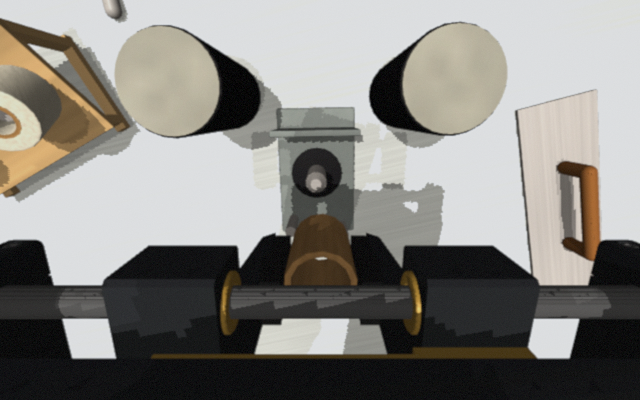

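The core is lifted clear in the fingers at (320,250). The bare spindle is at (317,180) in the picture, which puts its axis at (0.4955,-0.302). Next I go to the tray.

Request:
servo_tool --plan '[[[-0.013,-0.096,-0.01,0,0,-0.075,0.8],[-0.026,-0.192,-0.01,0,0,-0.15,0.8],[-0.039,-0.288,-0.01,0,0,-0.225,0.8],[-0.052,-0.384,-0.01,0,0,-0.3,0.8],[-0.065,-0.48,-0.01,0,0,-0.375,0.8]]]'

```text
time: 4.15
eef_pos: [0.5165, -0.0633, 0.2384]
tool_rot: [-179.9, 0.1, 20.7]
force: [1.1, 1.0, 0.0]
finger_gap: 0.333
finger_force: 12.0
```

```bash
python3 -c "
from h import *
go([.553,.298,.24],down(72))"
```

```text
shift [ 0.3239 -0.6501 -0.0032] turn [-0.0012  0.001  -0.5698] mm 363 deg 51.3
```

Request:
servo_tool --plan '[[[0.043,-0.087,0,0,0,-0.075,0.8],[0.086,-0.174,0,0,0,-0.15,0.8],[0.13,-0.26,0,0,0,-0.23,0.8],[0.173,-0.347,0,0,0,-0.305,0.8],[0.216,-0.434,0,0,0,-0.38,0.8]]]'

```text
time: 4.65
eef_pos: [0.542, 0.1774, 0.2382]
tool_rot: [-179.9, 0.1, 54.9]
force: [0.3, -0.3, -0.6]
finger_gap: 0.338
finger_force: 12.0
```

```bash
python3 -c "
from h import *
go([.553,.298,.24],down(72))"
```

```text
shift [ 0.21   -0.1206 -0.0038] turn [-0.0012  0.0011 -0.1899] mm 121 deg 17.1
```

Request:
servo_tool --plan '[[[0.07,-0.04,0,0,0,-0.065,0.8],[0.14,-0.08,0,0,0,-0.13,0.8],[0.21,-0.12,0,0,0,-0.19,0.8],[0.21,-0.12,0,0,0,-0.19,0.8],[0.21,-0.12,0,0,0,-0.19,0.8]]]'

```text
time: 5.15
eef_pos: [0.5536, 0.2966, 0.2378]
tool_rot: [-179.9, 0.1, 71.8]
force: [0.3, -0.0, -0.2]
finger_gap: 0.339
finger_force: 12.0
```

Request:
servo_tool --plan '[[[0,0,0.08,0,0,0,0.8],[0,0,0.17,0,0,0,0.8],[0,0,0.26,0,0,0,0.8],[0,0,0.34,0,0,0,0.8],[0,0,0.41,0,0,0,0.8]]]'

```text
time: 5.65
eef_pos: [0.5541, 0.293, 0.0319]
tool_rot: [-179.9, 0.2, 71.6]
force: [1.0, -0.1, -0.2]
finger_gap: 0.338
finger_force: 12.0
```

Request:
servo_tool --plan '[[[0,0,0,0,0,0,0.8],[0,0,0,0,0,0,0.55],[0,0,0,0,0,0,0.5],[0,0,0,0,0,0,0.45],[0,0,0,0,0,0,0.45]]]'

```text
time: 6.15
eef_pos: [0.5557, 0.2965, 0.0364]
tool_rot: [179.9, -0.1, 71.7]
force: [0.4, -0.0, 0.1]
finger_gap: 0.551
finger_force: 0.0
```

Request:
servo_tool --plan '[[[0,0,-0.05,0,0,0,0.45],[0,0,-0.14,0,0,0,0.45],[0,0,-0.22,0,0,0,0.45],[0,0,-0.31,0,0,0,0.4],[0,0,-0.4,0,0,0,0.3]]]'

```text
time: 6.65
eef_pos: [0.5545, 0.2961, 0.2373]
tool_rot: [180.0, -0.0, 71.7]
force: [1.1, 0.0, -0.8]
finger_gap: 0.664
finger_force: 0.0
```

Run:
```python
from h import *
T=pose();print(T[:3,3])
p,d=get_image("top");W=world("top",d);H=W[...,2]
hsv=cv2.cvtColor(p,cv2.COLOR_RGB2HSV);cv2.imwrite("pics/t3.png",p[120:260,120:360][:,:,::-1].repeat(2,0).repeat(2,1))
pw,dw=get_image("wrist");cv2.imwrite("pics/w3.png",pw[...,::-1])
# stand frame
nr=np.array([-.485,-.121,.866]);nr/=np.linalg.norm(nr);ey=np.array([-.2417,.9703,0]);ex=np.cross(ey,nr);
R=np.c_[ex,-ey,-nr]; R=Ro.from_matrix(R).as_matrix();print(Ro.from_matrix(R).as_euler("xyz",degrees=True))
top=np.array([.6183,-.0573,.1145])
pre=top+nr*.10; print("pre",pre,"grasp",top-nr*.037)
go(pre,R)
```

```text
[0.55451891 0.29605838 0.23734515]
[-179.99479096  -29.99407568   13.98760412]
pre [ 0.56979568 -0.06940108  0.20110771] grasp [ 0.6362466  -0.0528226   0.08245515]
shift [-0.6922  0.2527  0.0786] turn [-0.1658  0.2961  0.6264] mm 371 deg 64.1
```

View pics/w3.png

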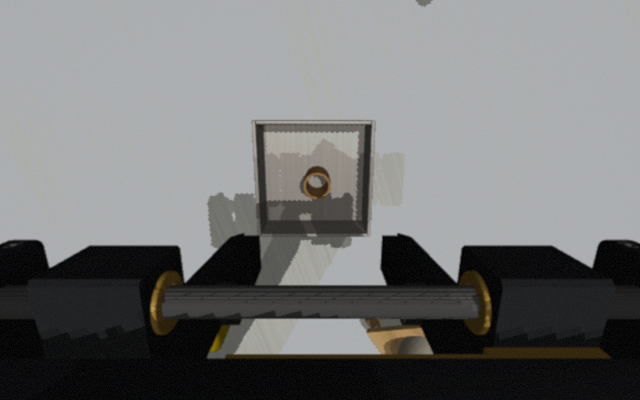

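The core stands inside the tray at (317,183). Now the wide roll.

Request:
servo_tool --plan '[[[-0.08,0.03,0,-0.02,0.035,0.075,0],[-0.16,0.06,0,-0.04,0.07,0.15,0],[-0.24,0.09,0,-0.06,0.105,0.22,0],[-0.32,0.12,0,-0.08,0.14,0.295,0],[-0.4,0.15,0,-0.1,0.175,0.37,0]]]' --force 25

```text
time: 7.25
eef_pos: [0.5631, 0.0805, 0.2351]
tool_rot: [175.8, -17.6, 38.5]
force: [-0.2, -0.1, 0.5]
finger_gap: 0.997
finger_force: 0.0
```

```bash
cat >> h.py <<'E'
Rs=Ro.from_euler("xyz",[180,-30,14],degrees=True).as_matrix()
E
python3 -c "
from h import *
go([.5698,-.0694,.2011],Rs)"
```

```text
shift [-0.1884  0.2415  0.0295] turn [-0.0641  0.1265  0.2542] mm 154 deg 26.2
```

Request:
servo_tool --plan '[[[-0.047,0.06,0.007,-0.016,0.032,0.064,0],[-0.094,0.12,0.014,-0.032,0.063,0.127,0],[-0.141,0.18,0.022,-0.048,0.095,0.19,0],[-0.188,0.2415,0.029,-0.064,0.1265,0.254,0],[-0.188,0.2415,0.029,-0.064,0.1265,0.254,0]]]'

```text
time: 7.75
eef_pos: [0.5683, -0.0749, 0.199]
tool_rot: [-180.0, -29.7, 13.5]
force: [-0.3, 0.4, -0.2]
finger_gap: 1.003
finger_force: 0.0
```

Run:
```python
from h import *
T=pose();p,d=get_image("wrist");cv2.imwrite("pics/w4.png",p[...,::-1])
print(T[:3,3],get_obs()["tool_rot"])
W=world("wrist",d,T);ok=d>0
R=T[:3,:3];L=(W-T[:3,3])@R   # tool coords
# roll top face: expected ~100 mm ahead of the TCP
m=ok&(np.hypot(L[...,0],L[...,1])<.045)&(abs(L[...,2]-.1)<.02)
print("z",np.percentile(L[m][:,2],[5,50,95]),m.sum())
zt=np.median(L[m][:,2]);q=L[m&(abs(L[...,2]-zt)<.004)]
A=np.c_[q[:,:2],np.ones(len(q))];print("slope deg",np.degrees(np.linalg.lstsq(A,q[:,2],rcond=None)[0][:2]))
c,r=cv2.minEnclosingCircle(q[:,:2].astype(np.float32));print("centre tool",np.round(c,4),r)
```

```text
[ 0.5682922  -0.07488406  0.19903932] [-179.96951882  -29.68596378   13.9137253 ]
z [0.10060877 0.10190933 0.11693415] 3970
slope deg [-0.22470249  0.47291963]
centre tool [ 0.0009 -0.006 ] 0.029947778210043907
```

View pics/w4.png

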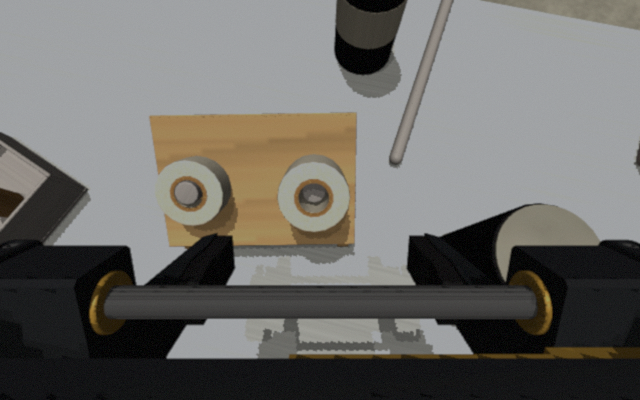

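The wide roll sits at (314,195) in the picture. In tool axes its centre is (1,-6) mm off and its top face is 102 mm ahead. I'll correct for that and slide down the roll's axis.

Request:
servo_tool --plan '[[[0.002,-0.012,0,0,0,0,0],[0.002,-0.012,0.05,0,0,0,0],[0.002,-0.012,0.1,0,0,0,0],[0.002,-0.012,0.15,0,0,0,0],[0.002,-0.012,0.15,0,0,0,0]]]'

```text
time: 8.3
eef_pos: [0.6016, -0.0466, 0.1451]
tool_rot: [-179.3, -29.8, 14.5]
force: [-0.6, 0.4, 0.1]
finger_gap: 1.002
finger_force: 0.0
```

Run:
```python
from h import *
get_image("top")
T=pose();p,d=get_image("wrist")
print(T[:3,3],get_obs()["tool_rot"])
L=(world("wrist",d,T)-T[:3,3])@T[:3,:3];ok=d>0
m=ok&(np.hypot(L[...,0],L[...,1])<.045)&(abs(L[...,2]-.027)<.015)
zt=np.median(L[m][:,2]);q=L[m&(abs(L[...,2]-zt)<.004)];c,r=cv2.minEnclosingCircle(q[:,:2].astype(np.float32));print("centre tool",np.round(c,4),r,zt)
```

```text
[ 0.60207049 -0.04545613  0.14335256] [-179.20377208  -29.67224332   14.44215194]
centre tool [-0.0063  0.0156] 0.030018094927072525 0.03338599342913558
```

Request:
servo_tool --plan '[[[0,0,0,0,0,0,0],[0,0,0,0,0,0,0],[0,0,0,0,0,0,0]]]'

```text
time: 8.7
eef_pos: [0.6005, -0.0504, 0.1455]
tool_rot: [-179.3, -29.8, 14.1]
force: [-0.3, -0.9, 0.5]
finger_gap: 1.0
finger_force: 0.0
```

Run:
```python
from h import *
for i in range(3):
    o=get_obs();T=pose();p,d=get_image("wrist")
    print(o["time"],o["eef_pos"],o["tool_rot"],o["qd"].round(1),o["joint_positions"].round(1))
    L=(world("wrist",d,T)-T[:3,3])@T[:3,:3];ok=d>0
    m=ok&(np.hypot(L[...,0],L[...,1])<.05)&(abs(L[...,2]-.033)<.015)
    zt=np.median(L[m][:,2]);q=L[m&(abs(L[...,2]-zt)<.004)];c,r=cv2.minEnclosingCircle(q[:,:2].astype(np.float32));print("centre tool",np.round(c,4),r,zt)
```

```text
8.7 [ 0.60052068 -0.05043557  0.14552043] [-179.29651157  -29.77541697   14.14896633] [ 0.4  0.3  0.3  0.1 -1.1 -0.1  1. ] [  7.1  24.8  -0.9 122.6 -66.   11.3  -6.3]
centre tool [-0.0049  0.0109] 0.03003748133778572 0.036745736045923884
8.75 [ 0.6005046  -0.05075187  0.14542351] [-179.29458312  -29.77191479   14.11425777] [ 0.1  0.3  0.4  0.1 -0.9 -0.1  0.7] [  7.1  24.8  -0.9 122.6 -66.   11.3  -6.3]
centre tool [-0.0046  0.0106] 0.03003079816699028 0.03673209204538827
8.8 [ 0.6004375  -0.05088906  0.14523384] [-179.28868151  -29.75804886   14.08987564] [-0.   0.3  0.3  0.  -0.7 -0.   0.5] [  7.1  24.8  -0.9 122.6 -66.1  11.3  -6.2]
centre tool [-0.0047  0.0106] 0.030116984620690346 0.03662059763591573
```

The tilted pose puts joint 6 at 11.3° against a limit of 10.95°, which is nearly singular, so tracking is poor. I'll grasp with only a 10° tool tilt instead. Then I'll stand the roll upright on free table, regrasp it from straight above and mount it.

```bash
cat >> h.py <<'E'
R10=Ro.from_euler("xyz",[180,-10,14],degrees=True).as_matrix()
nr=-Rs[:,2]
def settle(T): return T
E
python3 - <<'E'
from h import *
f=lambda p,e,c:np.array(p)+Ro.from_euler("xyz",e,degrees=True).as_matrix()@np.array(c)
a=f([.5683,-.0749,.1990],[-179.97,-29.69,13.91],[.0009,-.006,.1019]);b=f([.60044,-.05089,.14523],[-179.29,-29.76,14.09],[-.0047,.0106,.0366])
print(a,b);top=(a+b)/2
G=top-nr*.020;F=G+.019*R10[:,2];print("final TCP",F)
P=F-.10*R10[:,2];print("pre",P);go(P,R10)
E
```

```text
[ 0.61659387 -0.0567033   0.11092616] [ 0.61663493 -0.05728548  0.11101258]
final TCP [ 0.62951867 -0.05377699  0.07493751]
pre [ 0.61266966 -0.05797792  0.17341829]
shift [ 0.0457  0.0191 -0.0393] turn [-0.0082 -0.2194  0.0022] mm 32 deg 19.8
```

Request:
servo_tool --plan '[[[0.015,0.006,-0.03,0,-0.07,0,0],[0.03,0.012,-0.04,0,-0.15,0,0],[0.0457,0.019,-0.04,-0.008,-0.22,0,0],[0.0457,0.019,-0.04,-0.008,-0.22,0,0],[0.0457,0.019,-0.04,-0.008,-0.22,0,0]]]'

```text
time: 9.35
eef_pos: [0.6152, -0.0557, 0.1741]
tool_rot: [179.8, -10.0, 14.5]
force: [0.1, -0.2, -1.0]
finger_gap: 0.996
finger_force: 0.0
```

Request:
servo_tool --plan '[[[0,0,0,0,0,0,0],[0,0,0,0,0,0,0],[0,0,0,0,0,0,0]]]'

```text
time: 9.65
eef_pos: [0.611, -0.0585, 0.1726]
tool_rot: [-180.0, -9.9, 14.1]
force: [-1.2, 0.3, 0.8]
finger_gap: 1.002
finger_force: 0.0
```

Run:
```python
from h import *
T=pose();p,d=get_image("wrist");o=get_obs()
print(T[:3,3],o["tool_rot"],o["joint_positions"].round(1),o["qd"].round(1))
W=world("wrist",d,T);Q=(W-np.array([.6166,-.057,.111]))@Rs
m=(d>0)&(np.hypot(Q[...,0],Q[...,1])<.045)&(abs(Q[...,2])<.006)
q=Q[m];c,r=cv2.minEnclosingCircle(q[:,:2].astype(np.float32));print("roll top offset in roll frame",c,r,np.median(q[:,2]))
top=np.array([.6166,-.057,.111])+Rs@[c[0],c[1],np.median(q[:,2])];print(top)
go(top-nr*.020+.019*R10[:,2],R10)
```

```text
[ 0.61101873 -0.05849328  0.17255847] [-179.96356844   -9.90496721   14.09801402] [-22.7  30.8  34.3 106.8 -31.4  41.6 -46.9] [-0.5  0.2  0.3 -0.7  0.2  0.2 -0.3]
roll top offset in roll frame (7.22624099580571e-05, 0.00047919293865561485) 0.030447063967585564 3.570999736664955e-06
[ 0.61677838 -0.05744939  0.11103304]
shift [0.0035 0.001  0.1991] turn [-0.0006  0.0011  0.0011] mm 100 deg 0.1
```

Aligned within 2 mm. I descend, grip, and draw the roll off along the peg. That direction is 20° from the tool axis, so the shift per 50 mm in tool axes is x -17 mm, z -47 mm.

Request:
servo_tool --plan '[[[0.0035,0.001,0.05,0,0,0,0],[0.0035,0.001,0.1,0,0,0,0],[0.0035,0.001,0.15,0,0,0,0],[0.0035,0.001,0.199,0,0,0,0],[0.0035,0.001,0.199,0,0,0,0]]]' --force 25

```text
time: 10.2
eef_pos: [0.6285, -0.0534, 0.0724]
tool_rot: [-179.9, -9.6, 14.2]
force: [-0.8, 0.2, 0.3]
finger_gap: 1.002
finger_force: 0.0
```

Request:
servo_tool --plan '[[[0,0,0,0,0,0,0],[0,0,0,0,0,0,0.1],[0,0,0,0,0,0,0.2],[0,0,0,0,0,0,0.3],[0,0,0,0,0,0,0.4]]]'

```text
time: 10.7
eef_pos: [0.6312, -0.0534, 0.0762]
tool_rot: [179.9, -10.0, 14.2]
force: [-1.9, 0.4, 4.7]
finger_gap: 0.68
finger_force: 25.0
```

Request:
servo_tool --plan '[[[0,0,0,0,0,0,0.5],[0,0,0,0,0,0,0.5],[0,0,0,0,0,0,0.5]]]'

```text
time: 11.0
eef_pos: [0.6313, -0.0535, 0.0762]
tool_rot: [180.0, -10.0, 14.2]
force: [-1.7, 0.7, 6.9]
finger_gap: 0.68
finger_force: 25.0
```

Request:
servo_tool --plan '[[[-0.0068,0,-0.0188,0,0,0,0.5],[-0.0205,0,-0.0564,0,0,0,0.5],[-0.034,0,-0.094,0,0,0,0.5],[-0.048,0,-0.132,0,0,0,0.5],[-0.055,0,-0.15,0,0,0,0.5]]]'

```text
time: 11.5
eef_pos: [0.5913, -0.0639, 0.1459]
tool_rot: [179.9, -9.9, 14.2]
force: [-0.5, 0.2, -1.0]
finger_gap: 0.683
finger_force: 25.0
```

Run:
```python
from h import *
T=pose();p,d=get_image("wrist");o=get_obs();cv2.imwrite("pics/w5.png",p[...,::-1]);np.savez("pics/w5.npz",p=p,d=d,T=T)
print(T[:3,3],o["tool_rot"],o["joint_positions"].round(1),o["force"],o["finger_gap"])
L=(world("wrist",d,T)-T[:3,3])@T[:3,:3]
m=(d>0)&(np.hypot(L[...,0],L[...,1])<.04)&(L[...,2]>-.06)&(L[...,2]<.01)
q=L[m];print(len(q))
for _ in range(6):
    c=q.mean(0);n=np.linalg.svd(q-c,full_matrices=False)[2][2];n*=-np.sign(n[2]);q=q[abs((q-c)@n)<.003]
print("face centre (tool)",c,"axis",n,"tilt in xz",np.degrees(np.arctan2(n[0],-n[2])),len(q))
T1=go([.48,-.08,.13],Ro.from_euler("xyz",[180,20,14],degrees=True).as_matrix())
```

```text
[ 0.59130001 -0.06387146  0.14594519] [179.9483025   -9.98686787  14.16640573] [-21.3  31.2  32.6 110.5 -33.5  37.5 -43.8] [-0.76244294 -0.17523401 -1.37942122] 0.678806886749234
18878
face centre (tool) [ 0.01928061 -0.00010628 -0.0265181 ] axis [ 4.46289755e-01  6.41302688e-04 -8.94888285e-01] tilt in xz 26.505892373544896 1871
shift [-0.2262 -0.0235 -0.0063] turn [ 0.0007 -0.3332  0.0017] mm 114 deg 30.0
```

View pics/w5.png

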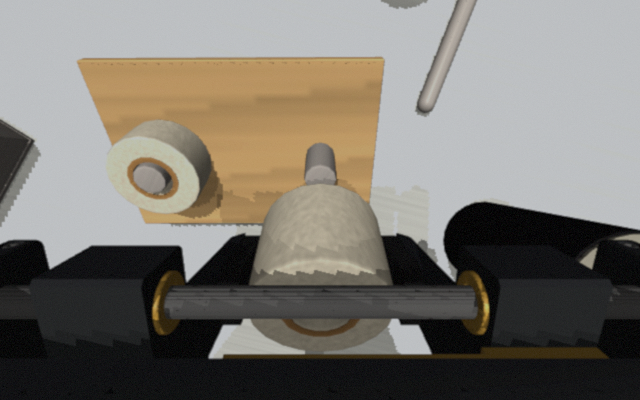

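The wide roll is clear of the peg and held centrally at (320,265). The narrow roll is still on its peg at (152,178). I'll check the roll's tilt in the fingers from its visible side line.

```bash
cat >> h.py <<'E'
def tilt(d,T):
    L=(world("wrist",d,T)-T[:3,3])@T[:3,:3]
    q=L[(d>0)&(abs(L[...,1])<.004)&(L[...,2]>-.08)&(L[...,2]<.06)&(L[...,0]>-.03)&(L[...,0]<.05)];q=q[np.argsort(q[:,2])]
    return q
E
python3 - <<'E'
from h import *
z=np.load("pics/w5.npz");q=tilt(z["d"],z["T"])
b=np.arange(-.08,.06,.005)
for lo in b:
    s=q[(q[:,2]>=lo)&(q[:,2]<lo+.005)]
    if len(s):print(round(lo*1e3,1),len(s),np.round(np.percentile(s[:,0],[5,50,95])*1e3,1))
E
```

```text
-80.0 632 [19.7 25.5 26.6]
-75.0 8 [25.4 25.7 25.8]
-50.0 382 [12.9 17.3 19.9]
-45.0 535 [ 7.6 13.4 21.6]
-40.0 203 [21.2 22.4 23.6]
-35.0 526 [-27.3 -20.   25. ]
-30.0 321 [-29.3  25.2  27. ]
-25.0 152 [26.9 27.9 29.1]
-20.0 138 [28.7 29.7 30.7]
-15.0 127 [30.5 31.7 32.8]
-10.0 105 [32.3 33.3 34.2]
-5.0 83 [33.9 34.9 35.6]
0.0 2 [35. 35. 35.]
45.0 66 [31.9 34.5 36.4]
50.0 209 [24.4 29.9 37.8]
55.0 48 [38.1 39.1 40.2]
```

The roll's tilt in the grip is 19.6°, as intended. I stand it upright over free table and lower it.

Request:
servo_tool --plan '[[[-0.056,-0.006,-0.01,0,-0.08,0,0.5],[-0.112,-0.012,-0.01,0,-0.16,0,0.5],[-0.169,-0.018,-0.006,0,-0.25,0,0.5],[-0.226,-0.0235,-0.006,0,-0.33,0,0.5],[-0.226,-0.0235,-0.006,0,-0.33,0,0.5]]]'

```text
time: 12.05
eef_pos: [0.4794, -0.0783, 0.126]
tool_rot: [180.0, 20.1, 14.3]
force: [0.4, 0.6, -2.5]
finger_gap: 0.681
finger_force: 25.0
```

Request:
servo_tool --plan '[[[0,0,0,0,0,0,0.5],[0,0,0,0,0,0,0.5],[0,0,0,0,0,0,0.5]]]'

```text
time: 12.35
eef_pos: [0.4814, -0.0796, 0.1286]
tool_rot: [180.0, 19.6, 14.2]
force: [-0.1, -0.1, -0.4]
finger_gap: 0.686
finger_force: 25.0
```

Run:
```python
from h import *
T=pose();o=get_obs()
print(T[:3,3],o["tool_rot"],o["joint_positions"].round(1))
go([.48,-.08,.025],Ro.from_euler("xyz",[180,20,14],degrees=True).as_matrix())
```

```text
[ 0.48140345 -0.07958763  0.12861944] [179.95547984  19.61642386  14.16264927] [-27.3  40.8  39.8 104.4 -19.3  62.8 -54.8]
shift [ 0.0668 -0.      0.1962] turn [ 0.0011 -0.0043  0.0017] mm 104 deg 0.4
```

Request:
servo_tool --plan '[[[0.017,0,0.05,0,0,0,0.5],[0.034,0,0.1,0,0,0,0.5],[0.05,0,0.15,0,0,0,0.5],[0.067,0,0.196,0,0,0,0.5],[0.067,0,0.196,0,0,0,0.5]]]'

```text
time: 12.85
eef_pos: [0.4778, -0.0795, 0.0229]
tool_rot: [-180.0, 19.9, 14.2]
force: [-0.3, 0.6, -1.5]
finger_gap: 0.683
finger_force: 25.0
```

Request:
servo_tool --plan '[[[0,0,0,0,0,0,0.5],[0.0017,0,0.005,0,0,0,0.5],[0.0034,0,0.01,0,0,0,0.5],[0.0034,0,0.01,0,0,0,0.5]]]'

```text
time: 13.25
eef_pos: [0.4795, -0.0797, 0.0197]
tool_rot: [180.0, 19.7, 14.2]
force: [-0.2, 0.3, -1.0]
finger_gap: 0.684
finger_force: 25.0
```

Request:
servo_tool --plan '[[[0.0014,0,0.0038,0,0,0,0.5],[0.0028,0,0.0075,0,0,0,0.5],[0.0035,0,0.0094,0,0,0,0.5],[0.0035,0,0.0094,0,0,0,0.5]]]'

```text
time: 13.65
eef_pos: [0.4791, -0.0798, 0.0141]
tool_rot: [180.0, 19.8, 14.2]
force: [-1.7, 0.5, -1.6]
finger_gap: 0.685
finger_force: 25.0
```

Request:
servo_tool --plan '[[[0.0007,0,0.0019,0,0,0,0.5],[0.0014,0,0.0038,0,0,0,0.5],[0.0014,0,0.0038,0,0,0,0.5]]]'

```text
time: 13.95
eef_pos: [0.4791, -0.0798, 0.0121]
tool_rot: [180.0, 19.8, 14.2]
force: [0.0, -0.4, -2.0]
finger_gap: 0.684
finger_force: 25.0
```

Request:
servo_tool --plan '[[[0.0007,0,0.0019,0,0,0,0.5],[0.0014,0,0.0038,0,0,0,0.5],[0.0014,0,0.0038,0,0,0,0.5]]]'

```text
time: 14.25
eef_pos: [0.4793, -0.0799, 0.0112]
tool_rot: [180.0, 19.8, 14.2]
force: [-0.1, 1.7, 9.8]
finger_gap: 0.679
finger_force: 25.0
```

Request:
servo_tool --plan '[[[0,0,0,0,0,0,0.25],[0,0,0,0,0,0,0.15],[0,0,0,0,0,0,0.05],[0,0,0,0,0,0,0],[0,0,0,0,0,0,0]]]'

```text
time: 14.75
eef_pos: [0.4791, -0.0799, 0.0101]
tool_rot: [179.9, 19.8, 14.2]
force: [0.3, -0.3, 0.5]
finger_gap: 0.997
finger_force: 0.0
```

Request:
servo_tool --plan '[[[0.034,0,-0.06,0,0,0,0],[-0.02,0,-0.14,0,0,0,0],[-0.08,0,-0.22,0,0.05,0,0],[-0.1,0,-0.28,0,0.14,0,0],[-0.12,0,-0.32,0,0.22,0,0]]]'

```text
time: 15.25
eef_pos: [0.4781, -0.0808, 0.1833]
tool_rot: [179.9, -0.5, 14.2]
force: [-0.1, -0.3, -0.3]
finger_gap: 1.003
finger_force: 0.0
```

Run:
```python
from h import *
p,d=get_image("top");W=world("top",d)
m=(d>0)&(np.hypot(W[...,0]-.48,W[...,1]+.08)<.06)&(abs(W[...,2]-.05)<.01)
if m.sum()>50:
    q=W[m];print("top cam",cv2.minEnclosingCircle(q[:,:2].astype(np.float32)),np.median(q[:,2]))
T=pose();o=get_obs();p,d=get_image("wrist");cv2.imwrite("pics/w6.png",p[...,::-1])
print(T[:3,3],o["tool_rot"],o["joint_positions"].round(1))
W=world("wrist",d,T);m=(d>0)&(np.hypot(W[...,0]-.48,W[...,1]+.08)<.06)&(abs(W[...,2]-.05)<.01)
q=W[m];print("wrist",cv2.minEnclosingCircle(q[:,:2].astype(np.float32)),np.percentile(q[:,2],[5,50,95]))
go([.48,-.08,.17],down(0))
```

```text
[ 0.47532052 -0.08271732  0.1857007 ] [-179.95593963   -0.88539377   13.87213266] [-29.5  22.6  42.4 118.1 -21.6  46.1 -50.3]
wrist ((0.4840308129787445, -0.07857682555913925), 0.030057579278945923) [0.04707062 0.04871144 0.04986282]
shift [ 0.0094 -0.0013  0.0283] turn [-0.0014 -0.0048  0.1549] mm 15 deg 13.9
```

View pics/w6.png

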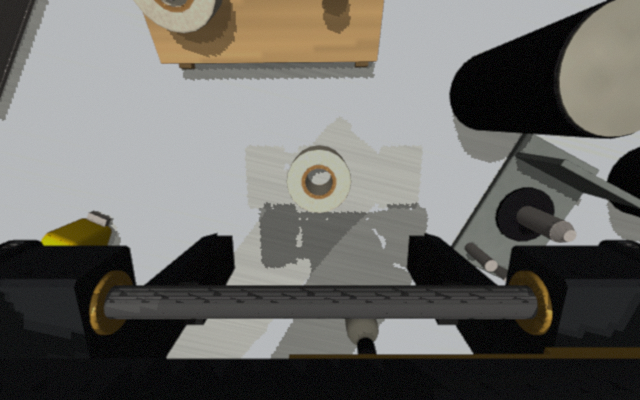

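The roll stands upright at (319,181), and its axis is at (0.484,-0.0786). I regrasp it straight from above.

```bash
python3 -c "
from h import *
get_image('wrist');print(pose()[:3,3]);go([.484,-.0786,.07],down(14))"
```

```text
[ 0.47627239 -0.08050827  0.1826036 ]
shift [0.0152 0.0003 0.2253] turn [-0.0007 -0.0021  0.0011] mm 113 deg 0.2
```

Request:
servo_tool --plan '[[[0.0152,0,0.05,0,0,0,0],[0.0152,0,0.12,0,0,0,0],[0.0152,0,0.19,0,0,0,0],[0.0152,0,0.225,0,0,0,0],[0.0152,0,0.225,0,0,0,0]]]'

```text
time: 15.9
eef_pos: [0.4824, -0.0778, 0.0648]
tool_rot: [-179.9, 0.5, 14.3]
force: [-0.2, -0.5, 0.9]
finger_gap: 1.003
finger_force: 0.0
```

Request:
servo_tool --plan '[[[0,0,0,0,0,0,0],[0,0,0,0,0,0,0]]]'

```text
time: 16.1
eef_pos: [0.4852, -0.0785, 0.0689]
tool_rot: [179.9, -0.0, 14.2]
force: [0.9, -0.2, -0.1]
finger_gap: 1.003
finger_force: 0.0
```

```bash
python3 -c "
from h import *
T=pose();p,d=get_image('wrist');print(T[:3,3])
W=world('wrist',d,T);m=(d>0)&(np.hypot(W[...,0]-.484,W[...,1]+.08)<.05)&(abs(W[...,2]-.049)<.005)
q=W[m];(x,y),r=cv2.minEnclosingCircle(q[:,:2].astype(np.float32));print(x,y,r,np.median(q[:,2]))
go([x,y,.013],down(14))"
```

```text
[ 0.48519084 -0.07852064  0.06891377]
0.48419705033302307 -0.0786416232585907 0.03006681054830551 0.04867307271603398
shift [-0.0023 -0.0003  0.1124] turn [ 0.0008 -0.0008  0.0027] mm 56 deg 0.3
```

Request:
servo_tool --plan '[[[-0.002,0,0.05,0,0,0,0],[-0.002,0,0.1,0,0,0,0],[-0.002,0,0.1124,0,0,0,0],[-0.002,0,0.1124,0,0,0,0.15],[-0.002,0,0.1124,0,0,0,0.25]]]' --force 25

```text
time: 16.65
eef_pos: [0.4842, -0.079, 0.0134]
tool_rot: [179.9, -0.1, 14.2]
force: [-0.3, -0.3, 1.6]
finger_gap: 0.841
finger_force: 0.0
```

Request:
servo_tool --plan '[[[0,0,0,0,0,0,0.35],[0,0,0,0,0,0,0.45],[0,0,0,0,0,0,0.5],[0,0,0,0,0,0,0.5],[0,0,0,0,0,0,0.5]]]'

```text
time: 17.15
eef_pos: [0.4842, -0.0788, 0.0132]
tool_rot: [179.9, -0.1, 14.2]
force: [-1.7, 0.6, 7.8]
finger_gap: 0.683
finger_force: 25.0
```

Request:
servo_tool --plan '[[[0,0,-0.04,0,0,0,0.5],[0,0,-0.12,0,0,0,0.5],[0,0,-0.2,0,0,0,0.5],[0,0,-0.28,0,0,0,0.5],[0,0,-0.34,0,0,0,0.5]]]'

```text
time: 17.65
eef_pos: [0.4835, -0.0788, 0.1846]
tool_rot: [179.9, -0.1, 14.2]
force: [1.0, -0.6, -1.0]
finger_gap: 0.683
finger_force: 25.0
```

Run:
```python
from h import *
T=pose();p,d=get_image('wrist');np.savez("pics/w7.npz",p=p,d=d,T=T);o=get_obs();print(T[:3,3],o["joint_positions"].round(1),o["finger_gap"])
L=(world("wrist",d,T)-T[:3,3])@T[:3,:3]
m=(d>0)&(np.hypot(L[...,0],L[...,1])<.036)&(abs(L[...,2]+.036)<.006);q=L[m]
print(len(q),np.median(q[:,2]),q[:,0].max(),q[:,1].min(),q[:,1].max(),cv2.minEnclosingCircle(q[:,:2].astype(np.float32)))
qs=tilt(d,T)
for lo in np.arange(-.045,.02,.01):
    s=qs[(qs[:,2]>=lo)&(qs[:,2]<lo+.01)]
    if len(s):print(round(lo*1e3),len(s),np.round(np.percentile(s[:,0],[5,50,95])*1e3,1))
go([.4955,-.302,.19],down(-13))
```

```text
[ 0.48348926 -0.07879378  0.184617  ] [-30.3  23.8  43.1 116.4 -22.1  47.5 -50.3] 0.6843631609337042
10664 -0.03539193224332264 0.030349634585791756 -0.03499643740120708 0.03488035409146738 ((0.0003657739143818617, -4.445990271051414e-06), 0.03597862645983696)
-45 1231 [-26.4  14.2  27.6]
-35 478 [-25.5  25.8  30. ]
-25 128 [29.2 29.6 30.1]
-15 187 [-12.7  29.3  29.9]
-5 236 [-12.8 -12.   29.9]
5 168 [-12.9 -12.1  29.8]
15 1 [-13.3 -13.3 -13.3]
shift [-0.0901  0.4363 -0.0037] turn [ 2.000e-04 -4.800e-03  3.018e-01] mm 223 deg 27.2
```

Roll held upright and centred to within 0.5 mm. Now to the dispenser.

Request:
servo_tool --plan '[[[-0.018,0.087,-0.004,0,0,0.06,0.5],[-0.036,0.174,-0.004,0,-0.005,0.12,0.5],[-0.054,0.26,-0.004,0,-0.005,0.18,0.5],[-0.072,0.348,-0.004,0,-0.005,0.24,0.5],[-0.09,0.436,-0.004,0,-0.005,0.302,0.5]]]'

```text
time: 18.2
eef_pos: [0.4931, -0.3023, 0.1843]
tool_rot: [179.9, 0.4, -13.2]
force: [0.9, 0.5, -1.1]
finger_gap: 0.68
finger_force: 25.0
```

Request:
servo_tool --plan '[[[0,0,0,0,0,0,0.5],[0,0,0,0,0,0,0.5],[0,0,0,0,0,0,0.5]]]'

```text
time: 18.5
eef_pos: [0.4934, -0.2993, 0.184]
tool_rot: [179.9, 0.5, -12.8]
force: [0.3, -0.6, -1.8]
finger_gap: 0.679
finger_force: 25.0
```

Run:
```python
from h import *
T=pose();p,d=get_image('wrist');cv2.imwrite("pics/w8.png",p[...,::-1]);o=get_obs();print(T[:3,3],o["tool_rot"],o["joint_positions"].round(1))
W=world("wrist",d,T);H=W[...,2]
near=(d>0)&(np.hypot(W[...,0]-.4955,W[...,1]+.302)<.035)
m=near&(abs(H-.0745)<.004);print("spindle",m.sum(),cv2.minEnclosingCircle(W[m][:,:2].astype(np.float32)) if m.sum() else 0)
m=near&(abs(H-.0155)<.003);print("seat",m.sum(),cv2.minEnclosingCircle(W[m][:,:2].astype(np.float32)) if m.sum() else 0)
p,dt=get_image("top");W=world("top",dt);H=W[...,2];print("moulds",end=" ")
for c in ([.606,-.223],[.561,-.418]):
    m=(dt>0)&(np.hypot(*(W[...,:2]-c).transpose(2,0,1))<.05)&(abs(H-.15)<.006);print(cv2.minEnclosingCircle(W[m][:,:2].astype(np.float32)),end=" ")
go([.4955,-.302,.10],down(-13))
```

```text
[ 0.49338424 -0.29933396  0.1840431 ] [179.9439064    0.44638382 -12.80297132] [ -6.8  35.2  47.2 103.9 -30.7  55.1 -49.2]
spindle 76 ((0.4981725215911865, -0.30254361033439636), 0.0064874328672885895)
seat 1647 ((0.49526628851890564, -0.3020331859588623), 0.02996688336133957)
moulds ((0.6060000658035278, -0.22312846779823303), 0.03811104968190193) ((0.5663454532623291, -0.41599979996681213), 0.037715181708335876) shift [0.0061 0.0046 0.1685] turn [0.0007 0.0048 0.0022] mm 84 deg 0.5
```

View pics/w8.png

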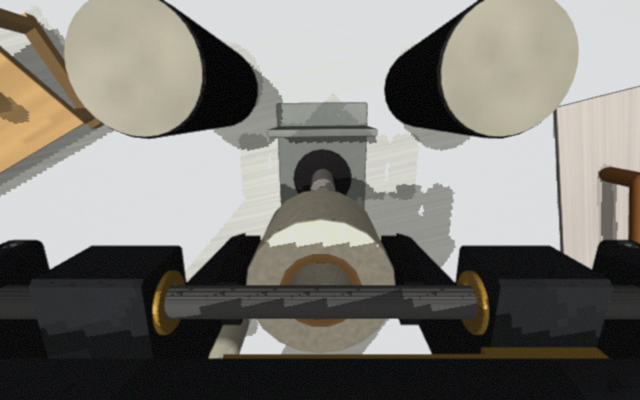

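The roll hangs at (320,270) with the spindle just beyond it at (320,178). The seat centre again reads (0.4953,-0.302). I lower to just above the tip and align.

Request:
servo_tool --plan '[[[0.006,0.005,0.05,0,0.005,0.002,0.5],[0.006,0.005,0.1,0,0.005,0.002,0.5],[0.006,0.005,0.15,0,0.005,0.002,0.5],[0.006,0.005,0.168,0,0.005,0.002,0.5],[0.006,0.005,0.168,0,0.005,0.002,0.5]]]'

```text
time: 19.1
eef_pos: [0.4947, -0.3029, 0.0997]
tool_rot: [179.9, 0.1, -13.1]
force: [-0.4, -0.5, -0.9]
finger_gap: 0.685
finger_force: 25.0
```

Request:
servo_tool --plan '[[[0,0,0,0,0,0,0.5],[0,0,0,0,0,0,0.5],[0,0,0,0,0,0,0.5],[0,0,0,0,0,0,0.5]]]'

```text
time: 19.5
eef_pos: [0.4954, -0.3043, 0.1011]
tool_rot: [179.9, -0.1, -13.1]
force: [0.1, 0.2, -1.0]
finger_gap: 0.68
finger_force: 25.0
```

Run:
```python
from h import *
T=pose();o=get_obs();print(T[:3,3],o["tool_rot"])
p,d=get_image('wrist');W=world("wrist",d,T);H=W[...,2]
m=(d>0)&(np.hypot(W[...,0]-.4955,W[...,1]+.302)<.035)&(abs(H-.0155)<.003);print("seat",m.sum(),cv2.minEnclosingCircle(W[m][:,:2].astype(np.float32)) if m.sum() else 0)
go([.4955,-.302,.027],down(-13))
```

```text
[ 0.4953942  -0.30432872  0.10112547] [ 1.79852770e+02 -1.05651480e-01 -1.31301604e+01]
seat 1464 ((0.499970018863678, -0.30260634422302246), 0.029302092269062996)
shift [-0.0009 -0.005   0.1479] turn [ 0.0016 -0.001  -0.0015] mm 74 deg 0.2
```

Request:
servo_tool --plan '[[[-0.001,-0.005,0,0,0,0,0.5],[-0.001,-0.005,0.02,0,0,0,0.5],[-0.001,-0.005,0.04,0,0,0,0.5],[-0.001,-0.005,0.06,0,0,0,0.5],[-0.001,-0.005,0.06,0,0,0,0.5]]]'

```text
time: 20.05
eef_pos: [0.494, -0.301, 0.0685]
tool_rot: [179.9, 0.1, -13.1]
force: [-1.2, 0.2, -1.9]
finger_gap: 0.676
finger_force: 25.0
```

The bore is 20 mm onto the spindle with no side force. I continue down.

Request:
servo_tool --plan '[[[0.001,0.001,0.02,0,0,0,0.5],[0.001,0.001,0.04,0,0,0,0.5],[0.001,0.001,0.06,0,0,0,0.5],[0.001,0.001,0.072,0,0,0,0.5],[0.001,0.001,0.072,0,0,0,0.5]]]'

```text
time: 20.55
eef_pos: [0.4949, -0.3021, 0.0334]
tool_rot: [179.9, 0.0, -13.1]
force: [-0.4, 0.8, -0.1]
finger_gap: 0.68
finger_force: 25.0
```

Request:
servo_tool --plan '[[[0,0,0.003,0,0,0,0.5],[0,0,0.006,0,0,0,0.5],[0,0,0.006,0,0,0,0.5]]]'

```text
time: 20.85
eef_pos: [0.4956, -0.3025, 0.0316]
tool_rot: [179.9, -0.1, -13.1]
force: [-0.3, 0.2, -0.2]
finger_gap: 0.684
finger_force: 25.0
```

Request:
servo_tool --plan '[[[0,0,0.003,0,0,0,0.5],[0,0,0.006,0,0,0,0.5],[0,0,0.006,0,0,0,0.5]]]'

```text
time: 21.15
eef_pos: [0.4957, -0.3026, 0.0293]
tool_rot: [179.9, -0.1, -13.1]
force: [-1.6, 0.8, 8.4]
finger_gap: 0.681
finger_force: 25.0
```

Request:
servo_tool --plan '[[[0,0,0.001,0,0,0,0.5],[0,0,0.002,0,0,0,0.5],[0,0,0.002,0,0,0,0.5]]]'

```text
time: 21.45
eef_pos: [0.4957, -0.3026, 0.0292]
tool_rot: [179.9, -0.1, -13.2]
force: [-3.3, 3.5, 17.7]
finger_gap: 0.679
finger_force: 25.0
```

Firm seat contact at the expected height (TCP 29 mm is 16 mm plus the 13 mm grip height). I release and retreat.

Request:
servo_tool --plan '[[[0,0,-0.002,0,0,0,0.28],[0,0,-0.002,0,0,0,0.2],[0,0,-0.002,0,0,0,0.1],[0,0,-0.002,0,0,0,0.05],[0,0,-0.002,0,0,0,0.05]]]'

```text
time: 21.95
eef_pos: [0.4954, -0.3024, 0.0283]
tool_rot: [179.9, -0.0, -13.1]
force: [-0.7, 0.3, -0.3]
finger_gap: 0.949
finger_force: 0.0
```

Request:
servo_tool --plan '[[[0,0,-0.06,0,0,0,0.05],[0,0,-0.14,0,0,0,0.05],[0,0,-0.23,0,0,0,0.05],[0,0,-0.32,0,0,0,0.05],[0,0,-0.4,0,0,0,0.05]]]'

```text
time: 22.45
eef_pos: [0.4953, -0.3021, 0.2306]
tool_rot: [179.8, -0.1, -13.2]
force: [0.5, 0.0, -0.2]
finger_gap: 0.948
finger_force: 0.0
```

Request:
servo_tool --plan '[[[-0.08,0,0,0,0,0,0],[-0.16,0,0,0,0,0,0],[-0.2,0,0,0,0,0,0],[-0.2,0,0,0,0,0,0],[-0.2,0,0,0,0,0,0]]]'

```text
time: 22.95
eef_pos: [0.3989, -0.2791, 0.2287]
tool_rot: [179.9, -0.1, -13.1]
force: [0.2, 0.4, -0.4]
finger_gap: 1.0
finger_force: 0.0
```

Run:
```python
from h import *
T=pose();p,d=get_image('wrist');print(T[:3,3],get_obs()["time"])
W=world("wrist",d,T);H=W[...,2]
m=(d>0)&(np.hypot(W[...,0]-.4955,W[...,1]+.302)<.045)&(abs(H-.065)<.007);q=W[m]
print("roll top",m.sum(),cv2.minEnclosingCircle(q[:,:2].astype(np.float32)),np.percentile(q[:,2],[5,50,95]))
A=np.c_[q[:,:2]-q[:,:2].mean(0),np.ones(len(q))];print("slope",np.degrees(np.linalg.lstsq(A,q[:,2],rcond=None)[0][:2]))
pt,d=get_image("top");W=world("top",d);H=W[...,2]
for c in ([.606,-.223],[.561,-.418]):
    m=(d>0)&(np.hypot(*(W[...,:2]-c).transpose(2,0,1))<.05)&(abs(H-.15)<.006);print(cv2.minEnclosingCircle(W[m][:,:2].astype(np.float32)))
ps,_=get_image("scene");cv2.imwrite("pics/end.png",ps[...,::-1])
```

```text
[ 0.39890845 -0.27912748  0.22866235] 23.0
roll top 3088 ((0.4955027997493744, -0.3026064336299896), 0.02996574528515339) [0.06327935 0.06477174 0.06679959]
slope [-0.11817339  0.13435659]
((0.6062085628509521, -0.2228100299835205), 0.03816338628530502)
((0.5620691180229187, -0.4177752137184143), 0.03884147107601166)
```

View pics/end.png

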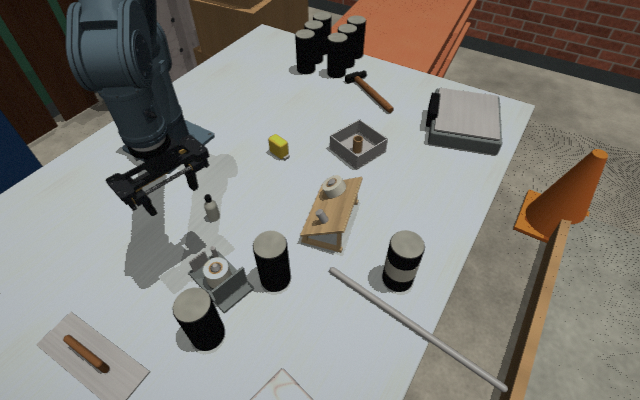

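The scene shows the wide roll on the spindle at (215,268), with its top at 65 mm, level and fully home. The core is in the tray at (357,144), the narrow roll is on its peg at (333,186), and neither mould has moved.

```bash
python3 -c "
from station import *
print(sign_off())"
```

```text
the job is handed in; nothing more can be done
None
```

The job is done and handed in at about 23 s: the empty core is in the scrap tray, the wide roll is fully home on the dispenser's spindle and released, and the narrow roll and both moulds are where they were.

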